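# Set the tea stove to its third heat and start it

## Robot

A 6-joint arm with a two-finger parallel gripper is mounted at the origin on the work surface. World frame = base frame: x ahead of the robot, y to its left, z up, the work surface at z = 0. Lengths are in m, angles in rad, forces in N, time in s.
With the tool pointing down it reaches from about 0.35 to 0.875 m from the base axis. Payload 4.2 kg.
Tool frame: the origin (TCP) lies at the centre of the arm's flange, where the gripper is bolted on; the fingertips stand 182 mm ahead of it and the grasp point (between the pads) lies 164 mm ahead of it; z points along the fingers, y is the line along which they close (so a half turn about z gives the same grasp; the last joint's range is limited). The gripper opens to 87 mm and grips with 3 to 60 N. Pads are 19 mm wide; open, the fingers measure 117 mm over their backs; the gripper's body (75 mm by 190 mm) begins 51 mm behind the grasp point.
Start: joints at [-1.053, 0.385, 0.008, 0, -1.194, -0.259], TCP at [0.16, -0.604, 0.405] pointing down, gripper open.
Joint ranges: [-3.14, 3.14], [-1.21, 2.06], [-1.07, 1.41], [-3.16, 2.05], [-2.99, -0.16], [-3.1, 3.1]. Speed limits (rad/s): [2.79, 2.79, 3.14, 3.14, 3.14, 3.14].

## Interface

Orientations are given as a unit quaternion [x, y, z, w].
In Python, from bench import manip, vision gives the robot as it stands.
- The arm moves only by the tool drive_tool, never from a script. Its argument "series" is a list of rows, each a list of 6 numbers: the shift along the tool's x, y, z in mm, then the turn, a rotation vector about the tool's x, y, z in rad. In form: [[x, y, z, ax, ay, az], ...]. A call has 1 to 10 rows; each row shifts and turns the commanded pose from where the row before left it, along the tool's axes as they then stand; what a row does not reach is not made up. A row lasts 1/8 s, in which the tool goes at most 62.5 mm and 10.7 degrees, less where a joint would pass 70% of its speed; a pose out of reach is approached as far as the arm can. A call is refused whole if a number of a shift passes 62.5 or a number of a turn 0.188, either way. A call with a gripper value outside its range is refused whole. "hand" is the finger opening in mm, from 0 to 87, set as the call begins (left out, the last holds). The fingers move at their own pace and stop on an object; the grip force is fixed at half the most. Time passes only in rows, so rows that do not move let the fingers close. It gives the time, the measured TCP pose, the force, the opening and the grip force at its end, in the units of the state.
- manip.get_obs(): the state, without advancing time (a new reading comes with each control period).
- vision.snapshot(name): name is "scene" or "top" or "wrist"; returns a dict with "color" (400x640x3 uint8, blue, green, red), "fov_y" (degrees; the focal length in pixels is half the picture's height over the tangent of half this angle, whatever the lens; pixels are square), "cx", "cy" (the principal point, pixels), "origin" and "attitude" of the camera in the world. Camera axes: x right, y down, z forward; pixel columns grow to the right and rows downward; lengths in m; the calibration is good to about 2 mm. A picture is of the moment at which its call begins. There is no depth.
- manip.hand_in(): hands the job in; it is judged then, once.
Trained networks look in a picture, given as the dict that the camera call returned (one of the last four; its "shot" number tells which), for a name from the list of things; names that differ only in an ending like _2 or _b are one class to them, and where a whole thing is asked for, a point or a joint stands for the part that bears it (a point fixed in the world has none). Each returns a list of dicts, best first, with "conf" (0 to 1); they miss things now and then, are a little off and sometimes report something else, mostly with a low value. They report only what shows in the picture. A call takes as long as a camera call.
- vision.boxes_of(label, picture): "location" ([x, y, z] in m, in the coordinates of the camera as it stood for that picture, good to about 4 mm: the middle of the surface that is visible of it).
- vision.landmark_of(label, picture): "location" ([x, y, z] in m, in the coordinates of the camera as it stood for that picture, good to about 4 mm: a listed point, or the origin of a listed thing).
The state is a dict: "t": time; "joint_pos": joint angles; "qd": joint speeds; "effort": joint torques, N m; "tool_pos": TCP position; "eef_rot": TCP orientation; "contact_force": force on the tool from outside, world axes, zero at the start; "torque": the same for the moment, N m; "grip_width": opening from 0.0 (shut) to 1.0 (fully open); "finger_force": force on a finger pad.
Only numpy, scipy, OpenCV 4.12 (cv2) and the standard library are available. Lean on these libraries where they do the work, as an engineer would, in place of code of your own. Each camera call takes 0.05 s, during which the arm holds its last target. There are 200 camera calls.

## Task

The tea stove is off. With the fingertips, gently push its orange heat lever along its slot, away from the red off mark, counting the clicks, and leave it resting at the third click without running past it; then press the green start button all the way down and let it come up again. Leave the kettle, cup, caddy and pitcher where they stand.

Things in the scene. Friction and masses are not known exactly. Their poses are not given: they have to be found in the camera images.
- stove: Aluminium tea stove fixed to the table, 240 (x) by 420 (y) by 60 mm high; origin at the centre of its underside, x away from the robot, y to the left, z up; turned up to 17 degrees either way. Black hob on its left (centre y +85 mm), grey control strip on its right (along y -130 mm) with the lever's slot along x.
- heat_lever (a joint): Heat lever's slide, m: 0 = off stop (near the robot), where it starts; grows along the stove's +x. Sprung notches every 0.016: clicks at 0.016, 0.032, 0.048 (third), 0.064, 0.080 (far stop). Between notches resistance rises to 5 to 8 N; past half-way the lever snaps forward by itself and centres in the next notch to about 1 mm; short of half-way it springs back.
- lever_top (a point): Centre of the top of the orange lever cap, 94 mm above the table; cap 14 mm along the slide, 36 mm across, 30 mm high (64 to 94 mm above the table; stove top 60 mm). Axes as the stove's: x is the way to push. White marks beside the slot show the clicks, a red one off. At off it is at stove x -55, y -130 mm. Only the button shares the strip.
- start_button (a joint): Travel of the start button, m: 0 up, 0.006 fully down; springs back up by itself, 5 N fully down.
- start_button_top (a point): Centre of the top of the green start button (28 mm across, in a 44 mm black collar), 82 mm above the table when up, at stove x +70 mm, y -130 mm; its collar stands 12 mm over the stove top. Press straight down.
- kettle_center (a point): Loose steel kettle standing on the hob, 140 mm across, 184 mm high with its arched handle; point on its axis 55 mm above its underside. Leave alone.
- cup_center (a point): Loose brown tea cup, 68 mm across, 45 mm high, standing on the table to the right of the stove; point half-way up its axis. Leave alone.
- caddy_mid (a point): Loose green tea caddy with steel cap, 64 mm across, 100 mm high; point half-way up its axis. Leave alone.
- pitcher_center (a point): Loose white pitcher with a side handle, 72 mm across, 75 mm high; point half-way up its axis. Leave alone.

How it is judged:
On the way, in this order (a step that is already met when the one before it is completed fails the run):
1. the lever rests at the third click (value of joint heat_lever between 0.045 and 0.051 m and velocity of joint heat_lever between -0.01 and 0.01 m/s), for 0.3 s.
2. the start button is pressed fully down (value of joint start_button above 0.0048 m), for 0.05 s.
At the end, for the whole second after the job is handed in: The lever rests in its third notch (45 to 51 mm from off), the start button is up again, and kettle, cup, caddy and pitcher stand within 15 mm of where they were (value of joint heat_lever between 0.045 and 0.051 m and velocity of joint heat_lever between -0.005 and 0.005 m/s and value of joint start_button below 0.0015 m and distance of each of kettle_center, cup_center, caddy_mid, pitcher_center from where it was at the start of the episode below 0.015 m); the robot touches nothing.
It fails at once if the lever is run past the third click (beyond 55 mm) (value of joint heat_lever above 0.055 m).
It fails at once if the start button is pressed while the lever is not at the third click (value of joint start_button above 0.003 m and not (value of joint heat_lever between 0.045 and 0.051 m)).
It fails at once if the lever is forced or squeezed, not gently pushed (over 30 N) (contact force between the fingers and heat_lever above 30 N).
It fails at once if a bystander is shoved, lifted or knocked (moved over 15 mm) (distance of any of kettle_center, cup_center, caddy_mid, pitcher_center from where it was at the start of the episode above 0.015 m).
It also fails if it takes over 56 s, if anything falls off the work surface, if the arm or the gripper's body presses on something with over 40 N, if the wrist force passes 120 N, or if a joint passes its speed limit or range.

## Working session

There is one attempt and no reset: what is moved stays moved. The work goes in short steps, Python scripts to look and compute and a tool call to move; the robot and the scene stay as the last step left them, time stands still between calls to the robot, and variables do not carry over. Pictures are saved under pics/ and viewed, at most 10 in all, crops included, and the job is handed in when it is done.

Besides the shell and the picture viewer there is one more tool, called by a JSON object that holds its "method" and its "body", one argument or row to a line. drive_tool: Moves the arm, as the interface text tells. Its arguments: {"type":"object","properties":{"series":{"type":"array"},"hand":{"type":"number"}},"required":["series"]}

```bash
mkdir -p pics; cat > h.py <<'E'
import numpy as np, cv2
from bench import manip, vision
from scipy.spatial.transform import Rotation as R
def Rm(a):
    a=np.array(a,float)
    return a if a.shape==(3,3) else R.from_quat(a).as_matrix()
def W(p,c): return Rm(p["attitude"])@np.array(c)+np.array(p["origin"])
def proj(p,w):
    f=200/np.tan(np.radians(p["fov_y"])/2); c=Rm(p["attitude"]).T@(np.array(w)-np.array(p["origin"]))
    return np.array([p["cx"]+f*c[0]/c[2],p["cy"]+f*c[1]/c[2]])
def ray(p,u,v,z):
    f=200/np.tan(np.radians(p["fov_y"])/2); d=Rm(p["attitude"])@np.array([(u-p["cx"])/f,(v-p["cy"])/f,1]); o=np.array(p["origin"])
    return o+d*(z-o[2])/d[2]
E
python3 - <<'E'
from h import *
np.set_printoptions(precision=4,suppress=True)
o=manip.get_obs(); print(o["t"],o["tool_pos"],o["eef_rot"],o["contact_force"])
ims=[]
for n in ["top","scene"]:
    p=vision.snapshot(n); ims.append(p["color"])
    cv2.imwrite(f"pics/{n}1.png",p["color"])
    print(n,p["origin"],p["fov_y"])
    for l in ["stove","lever_top","start_button_top","kettle_center","cup_center","caddy_mid","pitcher_center"]:
        print(l,[(W(p,d["location"]),round(d["conf"],2),proj(p,W(p,d["location"]))) for d in vision.landmark_of(l,p)[:2]])
E
```

```text
0.0 [ 0.1599 -0.604   0.4037] [-0.1289  0.9917  0.0011 -0.0002] [-1.0293  0.5714 -0.6189]
top [ 0.4131 -0.0068  1.0352] 51.55256531232775
stove [(array([0.5653, 0.0333, 0.0029]), 0.96, array([299.7286, 227.0478]))]
lever_top [(array([ 0.4964, -0.0889,  0.091 ]), 0.66, array([354.5343, 243.9989])), (array([ 0.6217, -0.1051,  0.0806]), 0.19, array([352.8796, 190.9772]))]
start_button_top [(array([ 0.6209, -0.1021,  0.0819]), 0.6, array([351.6972, 191.3426]))]
kettle_center []
cup_center [(array([ 0.5126, -0.3844,  0.0229]), 0.76, array([470.0029, 223.6052]))]
caddy_mid [(array([ 0.4617, -0.2508,  0.0524]), 0.59, array([423.3529, 250.639 ])), (array([ 0.5121, -0.3826,  0.0224]), 0.42, array([469.2561, 223.9614]))]
pitcher_center [(array([0.5689, 0.0356, 0.0032]), 0.72, array([298.6235, 225.7648])), (array([ 0.5974, -0.2982,  0.0314]), 0.69, array([429.9483, 194.3644]))]
scene [ 0.9901 -0.3344  0.8199] 56.73370459506184
stove [(array([0.5683, 0.0354, 0.0039]), 0.88, array([334.0957, 200.7137]))]
lever_top [(array([ 0.4971, -0.0863,  0.0956]), 0.44, array([278.235 , 185.0856]))]
start_button_top [(array([ 0.6201, -0.1046,  0.0826]), 0.58, array([301.591 , 226.4574])), (array([ 0.5121, -0.3853,  0.0223]), 0.33, array([176.4565, 270.7716]))]
kettle_center []
cup_center [(array([ 0.5115, -0.3859,  0.0209]), 0.94, array([176.3226, 270.9578]))]
caddy_mid [(array([ 0.4622, -0.253 ,  0.0504]), 0.87, array([214.7352, 220.1363]))]
pitcher_center [(array([ 0.6012, -0.3008,  0.0331]), 0.89, array([226.6214, 277.2595]))]
```

View pics/top1.png

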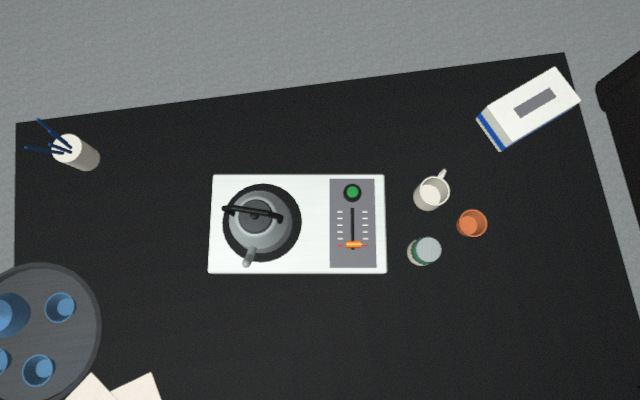

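The top picture shows the stove nearly square in view, with the lever at about (353,244), the button at (352,192) and the kettle on the left. The caddy, pitcher and cup stand to the right. The network points agree: lever (0.497,-0.088), button (0.620,-0.103), so yaw is about -7.3°. I'll turn about 22°, close the fingers, and go behind the lever.

{"method": "drive_tool", "body": {
  "series": [
    [0,0,0,0,0,0.129],
    [0,0,0,0,0,0.129],
    [0,0,0,0,0,0.129],
    [-10,25,0,0,0,0],
    [-19,45,0,0,0,0],
    [-20,50,0,0,0,0],
    [-20,50,0,0,0,0],
    [-20,50,0,0,0,0],
    [-20,50,0,0,0,0],
    [-20,50,0,0,0,0]
  ],
  "hand": 0
}}

```text
t: 2.05
tool_pos: [0.3293, -0.3017, 0.4051]
eef_rot: [0.064, 0.998, -0.0, 0.001]
contact_force: [1.4, -0.3, 0.6]
grip_width: 0.022
finger_force: 0.0
```

{"method": "drive_tool", "body": {
  "series": [
    [-20,50,0,0,0,0],
    [-20,50,0,0,0,0],
    [-20,50,0,0,0,0],
    [-20,40,0,0,0,0],
    [-10,25,0,0,0,0],
    [-5,10,0,0,0,0],
    [0,0,0,0,0,0],
    [0,0,0,0,0,0]
  ]
}}

```text
t: 3.05
tool_pos: [0.4513, -0.093, 0.4047]
eef_rot: [0.065, 0.998, -0.0, -0.0]
contact_force: [-0.1, 0.3, 1.3]
grip_width: 0.006
finger_force: 0.0
```

```bash
cat >> h.py <<'E'
def meas():
    np.set_printoptions(precision=4,suppress=True)
    p=vision.snapshot("wrist"); o=manip.get_obs(); T=R.from_quat(o["eef_rot"]).as_matrix(); t=np.array(o["tool_pos"])
    print(o["t"],t,"x",T[:,0],"z",T[:,2],o["contact_force"],o["grip_width"])
    for l in ["lever_top","start_button_top"]:
        for d in vision.landmark_of(l,p)[:1]:
            w=W(p,d["location"]); print(l,w,round(d["conf"],2),proj(p,w),"tool mm",T.T@(w-t)*1000)
    return p,T,t
E
python3 - <<'E'
from h import *
p,T,t=meas(); cv2.imwrite("pics/w1.png",p["color"])
E
```

```text
3.1 [ 0.4513 -0.0931  0.4048] x [-0.9916  0.1292  0.0002] z [-0.0002 -0.     -1.    ] [-1.0068 -0.3057  0.0975] 0.006137573147669051
start_button_top [ 0.6189 -0.1019  0.0838] 0.43 [331.0845 320.5242] tool mm [-167.4267   12.8859  320.8989]
```

View pics/w1.png

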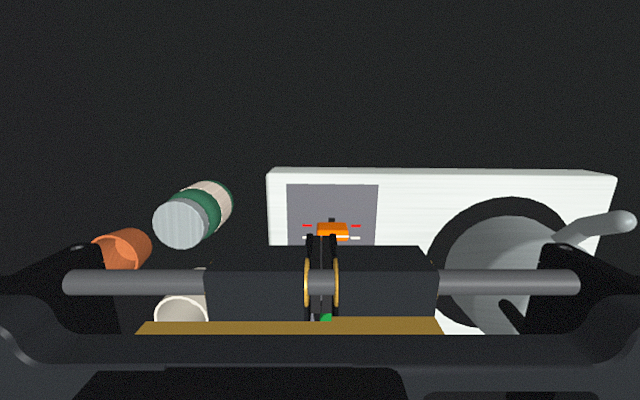

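The wrist view shows the orange lever at (332,230) just ahead of the closed fingers (320,270). The grey strip is square to the tool and the caddy and cup are clear on the left. I'll shift 12 mm sideways and lower behind the lever.

{"method": "drive_tool", "body": {
  "series": [
    [0,6,15,0,0,0],
    [0,6,30,0,0,0],
    [0,0,30,0,0,0],
    [0,0,30,0,0,0],
    [0,0,20,0,0,0],
    [0,0,12,0,0,0],
    [0,0,6,0,0,0],
    [0,0,4,0,0,0],
    [0,0,0,0,0,0],
    [0,0,0,0,0,0]
  ]
}}

```text
t: 4.45
tool_pos: [0.4535, -0.0803, 0.2582]
eef_rot: [0.064, 0.998, 0.0, 0.001]
contact_force: [-0.2, 0.1, 0.1]
grip_width: 0.004
finger_force: 0.0
```

```bash
python3 - <<'E'
from h import *
p,T,t=meas(); cv2.imwrite("pics/w2.png",p["color"])
E
```

```text
4.5 [ 0.4535 -0.0803  0.2582] x [-0.9918  0.1277 -0.001 ] z [ 0.0011  0.0001 -1.    ] [ 0.1466 -0.3102 -0.0268] 0.0020895052221758257
lever_top [ 0.4978 -0.0868  0.0975] 0.62 [320.1643 330.7578] tool mm [-44.5996  -0.7609 160.8057]
```

View pics/w2.png

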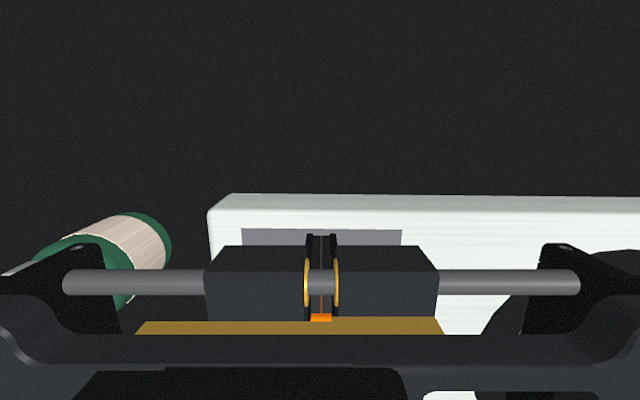

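The fingers stand behind the lever, whose orange shows at (320,318), laterally centred. I'll approach until contact.

{"method": "drive_tool", "body": {
  "series": [
    [-5,0,0,0,0,0],
    [-6,0,0,0,0,0],
    [-5,0,0,0,0,0],
    [-3,0,0,0,0,0],
    [-2,0,0,0,0,0],
    [0,0,0,0,0,0]
  ]
}}

```text
t: 5.35
tool_pos: [0.4742, -0.0831, 0.2577]
eef_rot: [0.064, 0.998, -0.0, -0.0]
contact_force: [-0.1, -0.0, 1.0]
grip_width: 0.004
finger_force: 0.0
```

{"method": "drive_tool", "body": {
  "series": [
    [-2,0,0,0,0,0],
    [0,0,0,0,0,0]
  ]
}}

```text
t: 5.6
tool_pos: [0.4763, -0.0833, 0.2578]
eef_rot: [0.064, 0.998, 0.0, 0.0]
contact_force: [-0.2, -0.2, 1.2]
grip_width: 0.007
finger_force: 0.0
```

{"method": "drive_tool", "body": {
  "series": [
    [-2,0,0,0,0,0],
    [0,0,0,0,0,0]
  ]
}}

```text
t: 5.85
tool_pos: [0.4783, -0.0835, 0.2578]
eef_rot: [0.064, 0.998, 0.0, 0.0]
contact_force: [-0.9, 0.2, -0.8]
grip_width: 0.004
finger_force: 0.0
```

{"method": "drive_tool", "body": {
  "series": [
    [-2,0,0,0,0,0],
    [0,0,0,0,0,0]
  ]
}}

```text
t: 6.1
tool_pos: [0.4802, -0.0838, 0.2577]
eef_rot: [0.064, 0.998, 0.0, -0.0]
contact_force: [-0.4, -1.1, 0.3]
grip_width: 0.004
finger_force: 0.0
```

{"method": "drive_tool", "body": {
  "series": [
    [-2,0,0,0,0,0],
    [0,0,0,0,0,0]
  ]
}}

```text
t: 6.35
tool_pos: [0.4816, -0.0841, 0.2576]
eef_rot: [0.064, 0.998, -0.0, -0.001]
contact_force: [-3.0, 1.1, 1.9]
grip_width: 0.001
finger_force: 1.4
```

{"method": "drive_tool", "body": {
  "series": [
    [-2,0,0,0,0,0],
    [0,0,0,0,0,0]
  ]
}}

```text
t: 6.6
tool_pos: [0.4834, -0.0844, 0.2575]
eef_rot: [0.064, 0.998, -0.0, -0.001]
contact_force: [-5.2, 2.1, 4.0]
grip_width: 0.005
finger_force: 2.5
```

Contact is at TCP x≈0.4805. The first snap is expected near 0.4885.

{"method": "drive_tool", "body": {
  "series": [
    [-2,0,0,0,0,0],
    [0,0,0,0,0,0]
  ]
}}

```text
t: 6.85
tool_pos: [0.4851, -0.0846, 0.2575]
eef_rot: [0.064, 0.998, -0.0, -0.002]
contact_force: [-4.9, 2.0, 5.2]
grip_width: 0.005
finger_force: 2.9
```

{"method": "drive_tool", "body": {
  "series": [
    [-2,0,0,0,0,0],
    [0,0,0,0,0,0]
  ]
}}

```text
t: 7.1
tool_pos: [0.488, -0.085, 0.2576]
eef_rot: [0.064, 0.998, -0.0, 0.0]
contact_force: [-0.7, -0.4, -0.2]
grip_width: 0.008
finger_force: 0.4
```

{"method": "drive_tool", "body": {
  "series": [
    [-2,0,0,0,0,0],
    [0,0,0,0,0,0]
  ]
}}

```text
t: 7.35
tool_pos: [0.4909, -0.0851, 0.258]
eef_rot: [0.064, 0.998, 0.0, 0.001]
contact_force: [0.5, 0.9, 1.0]
grip_width: 0.007
finger_force: 0.0
```

{"method": "drive_tool", "body": {
  "series": [
    [-2,0,0,0,0,0],
    [0,0,0,0,0,0]
  ]
}}

```text
t: 7.6
tool_pos: [0.4923, -0.0853, 0.2578]
eef_rot: [0.064, 0.998, 0.0, 0.0]
contact_force: [-0.8, 0.7, -0.3]
grip_width: 0.003
finger_force: 0.0
```

The first click happened at about 0.488. The next contact should be about 0.496, with the second snap near 0.504.

{"method": "drive_tool", "body": {
  "series": [
    [-2,0,0,0,0,0],
    [0,0,0,0,0,0],
    [-2,0,0,0,0,0],
    [0,0,0,0,0,0]
  ]
}}

```text
t: 8.1
tool_pos: [0.4961, -0.0859, 0.2577]
eef_rot: [0.064, 0.998, -0.0, -0.0]
contact_force: [0.3, 0.8, -0.1]
grip_width: 0.003
finger_force: 0.1
```

{"method": "drive_tool", "body": {
  "series": [
    [-2,0,0,0,0,0],
    [0,0,0,0,0,0]
  ]
}}

```text
t: 8.35
tool_pos: [0.4975, -0.0861, 0.2576]
eef_rot: [0.064, 0.998, -0.0, -0.001]
contact_force: [-2.9, 0.2, 2.8]
grip_width: 0.008
finger_force: 1.5
```

{"method": "drive_tool", "body": {
  "series": [
    [-2,0,0,0,0,0],
    [0,0,0,0,0,0]
  ]
}}

```text
t: 8.6
tool_pos: [0.4992, -0.0864, 0.2576]
eef_rot: [0.064, 0.998, -0.0, -0.001]
contact_force: [-5.4, 2.2, 2.9]
grip_width: 0.004
finger_force: 2.5
```

{"method": "drive_tool", "body": {
  "series": [
    [-2,0,0,0,0,0],
    [0,0,0,0,0,0]
  ]
}}

```text
t: 8.85
tool_pos: [0.501, -0.0866, 0.2575]
eef_rot: [0.064, 0.998, -0.0, -0.002]
contact_force: [-5.1, 2.2, 4.3]
grip_width: 0.004
finger_force: 2.9
```

{"method": "drive_tool", "body": {
  "series": [
    [-2,0,0,0,0,0],
    [0,0,0,0,0,0]
  ]
}}

```text
t: 9.1
tool_pos: [0.504, -0.087, 0.2576]
eef_rot: [0.064, 0.998, -0.0, 0.0]
contact_force: [-0.8, -0.4, 1.0]
grip_width: 0.006
finger_force: 0.3
```

{"method": "drive_tool", "body": {
  "series": [
    [-2,0,0,0,0,0],
    [0,0,0,0,0,0]
  ]
}}

```text
t: 9.35
tool_pos: [0.5067, -0.0871, 0.258]
eef_rot: [0.064, 0.998, 0.0, 0.001]
contact_force: [0.2, -0.2, -0.5]
grip_width: 0.005
finger_force: 0.0
```

The second click is done, with the same pattern 16 mm on. Contact should come at 0.512 and the third snap at about 0.520.

{"method": "drive_tool", "body": {
  "series": [
    [-2,0,0,0,0,0],
    [0,0,0,0,0,0],
    [-2,0,0,0,0,0],
    [0,0,0,0,0,0]
  ]
}}

```text
t: 9.85
tool_pos: [0.5101, -0.0876, 0.2577]
eef_rot: [0.064, 0.998, 0.0, 0.0]
contact_force: [-0.5, 0.5, -0.5]
grip_width: 0.007
finger_force: 0.0
```

{"method": "drive_tool", "body": {
  "series": [
    [-2,0,0,0,0,0],
    [0,0,0,0,0,0]
  ]
}}

```text
t: 10.1
tool_pos: [0.5119, -0.0879, 0.2577]
eef_rot: [0.064, 0.998, -0.0, -0.0]
contact_force: [-0.6, -0.2, 0.5]
grip_width: 0.006
finger_force: 0.1
```

{"method": "drive_tool", "body": {
  "series": [
    [-2,0,0,0,0,0],
    [0,0,0,0,0,0]
  ]
}}

```text
t: 10.35
tool_pos: [0.5134, -0.0882, 0.2576]
eef_rot: [0.064, 0.998, -0.0, -0.001]
contact_force: [-2.7, 1.2, 1.5]
grip_width: 0.003
finger_force: 1.5
```

{"method": "drive_tool", "body": {
  "series": [
    [-2,0,0,0,0,0],
    [0,0,0,0,0,0]
  ]
}}

```text
t: 10.6
tool_pos: [0.5151, -0.0885, 0.2576]
eef_rot: [0.064, 0.998, -0.0, -0.001]
contact_force: [-4.5, 1.9, 2.7]
grip_width: 0.004
finger_force: 2.5
```

{"method": "drive_tool", "body": {
  "series": [
    [-2,0,0,0,0,0],
    [0,0,0,0,0,0]
  ]
}}

```text
t: 10.85
tool_pos: [0.5169, -0.0887, 0.2575]
eef_rot: [0.064, 0.998, -0.0, -0.002]
contact_force: [-5.9, 2.6, 3.2]
grip_width: 0.004
finger_force: 2.9
```

{"method": "drive_tool", "body": {
  "series": [
    [-2,0,0,0,0,0],
    [0,0,0,0,0,0],
    [0,0,0,0,0,0]
  ]
}}

```text
t: 11.22
tool_pos: [0.5206, -0.0889, 0.258]
eef_rot: [0.064, 0.998, 0.0, 0.001]
contact_force: [-0.8, -0.4, 0.6]
grip_width: 0.006
finger_force: 0.0
```

The third click snapped and contact is free. I'll back off, rise and check.

{"method": "drive_tool", "body": {
  "series": [
    [5,0,0,0,0,0],
    [10,0,0,0,0,0],
    [10,0,-5,0,0,0],
    [5,0,-20,0,0,0],
    [0,0,-25,0,0,0],
    [0,0,-20,0,0,0],
    [0,0,0,0,0,0]
  ]
}}

```text
t: 12.1
tool_pos: [0.4899, -0.085, 0.3295]
eef_rot: [0.064, 0.998, 0.0, 0.002]
contact_force: [-0.2, 0.7, -1.2]
grip_width: 0.005
finger_force: 0.0
```

```bash
python3 - <<'E'
from h import *
p,T,t=meas()
a=p["color"]
s=vision.snapshot("scene"); L=np.array([.4966,-.0877]); d=np.array([.9918,-.128])
for l in ["lever_top","start_button_top"]:
    for q in vision.landmark_of(l,s)[:1]:
        w=W(s,q["location"]); print("scene",l,w,q["conf"],"slide",(w[:2]-L)@d,"tool",T.T@(w-t)*1000)
print(proj(s,[*(L+.048*d),.094]))
c=s["color"][140:270,210:370]; b=cv2.resize(c,None,fx=4,fy=4,interpolation=cv2.INTER_CUBIC)
cv2.imwrite("pics/s2.png",b)
E
```

```text
12.15 [ 0.4895 -0.085   0.3282] x [-0.9918  0.1279 -0.0015] z [ 0.0016  0.0006 -1.    ] [-0.3735 -0.0403 -0.0061] 0.005958610761954494
scene lever_top [ 0.545  -0.0923  0.0967] 0.51 slide 0.048595992690958094 tool [-55.6132  -0.332  231.6449]
scene start_button_top [ 0.6195 -0.1048  0.0789] 0.45 slide 0.12411464354120795 tool [-131.1021   -3.1862  249.5751]
[286.5687 199.6549]
```

View pics/s2.png

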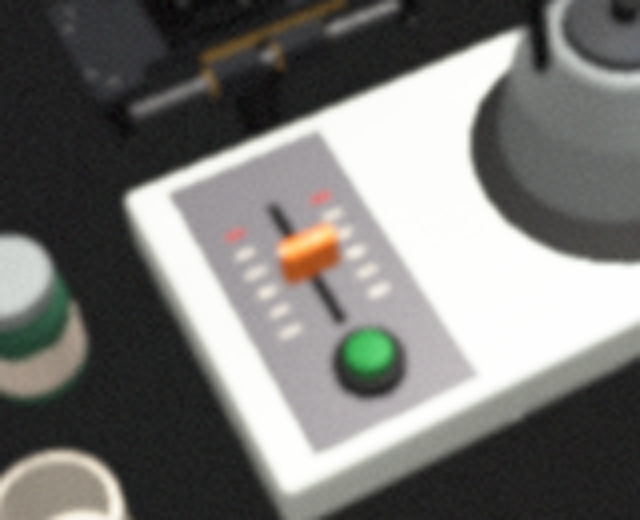

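The picture shows the orange cap at crop (310,250), at the third pair of white marks; measured slide is 48.6 mm. The green button is at crop (370,352) and up. I'll move above the button.

{"method": "drive_tool", "body": {
  "series": [
    [-15,0,0,0,0,0],
    [-30,-1,0,0,0,0],
    [-35,-1,0,0,0,0],
    [-30,0,0,0,0,0],
    [-16,0,0,0,0,0],
    [-6,0,10,0,0,0],
    [0,0,20,0,0,0],
    [0,0,15,0,0,0],
    [0,0,8,0,0,0],
    [0,0,0,0,0,0]
  ]
}}

```text
t: 13.65
tool_pos: [0.6206, -0.1039, 0.2741]
eef_rot: [0.064, 0.998, -0.0, -0.001]
contact_force: [0.1, -0.1, -0.7]
grip_width: 0.005
finger_force: 0.0
```

{"method": "drive_tool", "body": {
  "series": [
    [0,0,3,0,0,0],
    [0,0,0,0,0,0]
  ]
}}

```text
t: 13.9
tool_pos: [0.6207, -0.1039, 0.2722]
eef_rot: [0.064, 0.998, 0.0, 0.0]
contact_force: [-0.5, -0.0, 0.3]
grip_width: 0.005
finger_force: 0.0
```

{"method": "drive_tool", "body": {
  "series": [
    [0,0,3,0,0,0],
    [0,0,3,0,0,0],
    [0,0,2,0,0,0],
    [0,0,0,0,0,0]
  ]
}}

```text
t: 14.4
tool_pos: [0.6207, -0.1039, 0.2638]
eef_rot: [0.064, 0.998, -0.0, -0.0]
contact_force: [-1.2, -0.5, 1.3]
grip_width: 0.007
finger_force: 0.9
```

{"method": "drive_tool", "body": {
  "series": [
    [0,0,2,0,0,0],
    [0,0,0,0,0,0]
  ]
}}

```text
t: 14.65
tool_pos: [0.6207, -0.1039, 0.2619]
eef_rot: [0.064, 0.998, -0.0, 0.0]
contact_force: [-1.9, -0.2, 2.5]
grip_width: 0.003
finger_force: 1.5
```

{"method": "drive_tool", "body": {
  "series": [
    [0,0,2,0,0,0],
    [0,0,0,0,0,0]
  ]
}}

```text
t: 14.9
tool_pos: [0.6207, -0.104, 0.2599]
eef_rot: [0.064, 0.998, -0.0, 0.0]
contact_force: [-1.6, 0.2, 3.9]
grip_width: 0.006
finger_force: 2.0
```

{"method": "drive_tool", "body": {
  "series": [
    [0,0,1.5,0,0,0],
    [0,0,0,0,0,0]
  ]
}}

```text
t: 15.15
tool_pos: [0.6207, -0.1039, 0.2587]
eef_rot: [0.064, 0.998, -0.0, 0.0]
contact_force: [-2.0, 0.9, 5.8]
grip_width: 0.006
finger_force: 2.9
```

{"method": "drive_tool", "body": {
  "series": [
    [0,0,1.5,0,0,0],
    [0,0,0,0,0,0]
  ]
}}

```text
t: 15.4
tool_pos: [0.6207, -0.1039, 0.2586]
eef_rot: [0.064, 0.998, -0.0, 0.0]
contact_force: [-5.3, 1.4, 11.5]
grip_width: 0.009
finger_force: 5.7
```

The button has bottomed: force rose to 11.5 N and the tool stopped. I'll release upward.

{"method": "drive_tool", "body": {
  "series": [
    [0,0,-5,0,0,0],
    [0,0,-10,0,0,0],
    [0,0,-25,0,0,0],
    [0,0,-40,0,0,0],
    [0,0,-40,0,0,0],
    [0,0,-20,0,0,0],
    [0,0,0,0,0,0],
    [0,0,0,0,0,0],
    [0,0,0,0,0,0]
  ]
}}

```text
t: 16.52
tool_pos: [0.6206, -0.104, 0.3949]
eef_rot: [0.064, 0.998, -0.0, -0.002]
contact_force: [0.7, -0.3, 0.1]
grip_width: 0.007
finger_force: 0.0
```

```bash
python3 - <<'E'
from h import *
o=manip.get_obs(); print(o["t"],o["tool_pos"],o["contact_force"])
s=vision.snapshot("scene"); L=np.array([.4966,-.0877]); d=np.array([.9918,-.128])
for l in ["lever_top","start_button_top"]:
    for q in vision.landmark_of(l,s)[:1]:
        w=W(s,q["location"]); print(l,w,q["conf"],"slide",(w[:2]-L)@d)
cv2.imwrite("pics/s3.png",s["color"])
E
```

```text
16.525 [ 0.62057873 -0.10395171  0.39494827] [ 0.71400382 -0.28828537  0.11032798]
lever_top [ 0.51492013 -0.38297934  0.01988903] 0.69 slide 0.05596566074260627
start_button_top [ 0.61689222 -0.10418098  0.08345691] 0.57 slide 0.12141538628725276
```

View pics/s3.png

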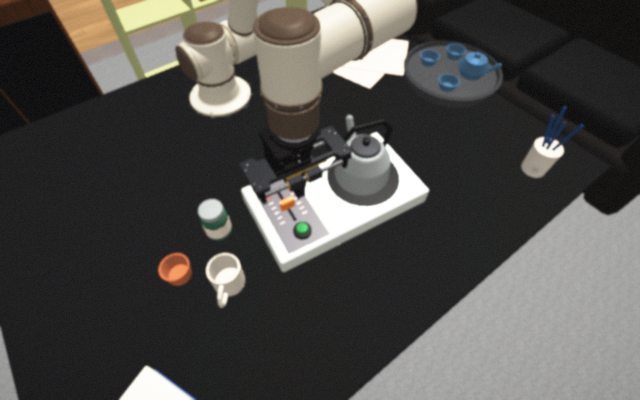

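The lever is at (287,202), matching the projected third click (287,200). The network's "lever" hit here was actually the cup. The button at (302,229) is up, the bystanders have not moved, and the arm is clear.

```bash
python3 -c "
from bench import manip
print(manip.hand_in())"
```

```text
the job is handed in; nothing more can be done
None
```

I left the lever resting at the third click (measured about 48.6 mm from off), pressed the start button fully down and let it come up, left the other items standing, and handed the job in; no verdict was returned.

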